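# Reset the bench grinder's interlock with its two-button chord

### The job

The bench grinder's interlock has tripped: on the grey reset station, push the clear sliding cover all the way back, away from the big mushroom stop button, so that the two round reset buttons are bare. Then press both reset buttons together, one fingertip on each, hold them fully down for three seconds, let them come up again and draw clear. Do not press the mushroom stop button, leave the cover open, and leave the loose things lying about where they are, neither moved nor lifted.

Things in the scene. Friction and masses are not known exactly. Their poses are not given: they have to be found in the camera images.
- station: grey steel reset station fixed to the bench, 210 (its x) by 150 (its y) by 80 mm high. Origin: centre of its underside; +x points from the mushroom stop towards the end to which the cover opens; z up. On its flat top: the stop at x = -75 mm, y = 0, and the two reset buttons at x = -10 mm, y = +30 and -30 mm, each in a steel collar 42 mm across, 9 mm high.
- rib_top (a point): top centre of the fixed steel rib standing between the two reset buttons (station x = -10 mm, y = 0): 8 mm thick in y, 44 mm long in x, its top 106 mm above the bench, 4 mm over the unpressed buttons.
- rail_left (a point): top of the fixed left rail at station y = +66 mm, x = -10 mm, 110 mm above the bench. The cover slides on this rail and its twin at y = -66 mm; each is 10 mm wide and runs from x = -42 to x = 103 mm.
- cover (a joint): travel of the clear plastic cover along the station's +x: 0 = closed over the reset buttons, 0.070 m = fully open, at its stop. Starts 0 to 15 mm open. About 1.5 N of friction; stays where left; cannot be lifted off. Plate 56 mm (x) by 130 mm (y), 4 mm thick, its top 114 mm above the bench, its centre at station x = -10 mm + travel; aluminium strip on its near edge, upright tab on its far edge.
- cover_tab (a point): middle of the near (station -x) face of the cover's upright aluminium tab, 127 mm above the bench, 22 mm beyond the plate's centre in station x. Tab 6 mm thick, 90 mm wide in y, 26 mm high, from the plate's top at 114 mm to 140 mm. Push this face to slide the cover back.
- reset_left (a joint): how far the left reset button (station y = +30 mm) is pressed down: 0 = up, 0.008 m = fully down. A spring brings it back: 1.2 N to start it, 4 N fully down (8 N for the two).
- reset_right (a joint): how far the right reset button (station y = -30 mm) is pressed down: 0 = up, 0.008 m = fully down; same spring as the left one.
- reset_left_top (a point): centre of the top of the left reset button, a flat round black button 26 mm across, its top 102 mm above the bench when up and 94 mm when fully down. The two buttons are 60 mm apart, centre to centre, along station y.
- reset_right_top (a point): centre of the top of the right reset button, same as the left one.
- stop (a joint): how far the mushroom stop button is pressed: 0 = up, 0.006 m = fully down (8 N). To be left alone.
- stop_top (a point): centre of the top of the mushroom stop button, 108 mm above the bench: black, domed, 38 mm across.
- socket: steel socket, an upright tube 24 mm across and 30 mm high, standing loose on the station's top beside the mushroom button, at its left (station +y); origin at the centre of its underside. To be left alone.
- screw_jar: glass jar with a steel cap, 60 mm across, 85 mm high, standing on the bench beside the station; origin at the centre of its underside. To be left alone.
- wrench: steel wrench 150 mm long lying on the bench on the other side of the station; its length is its x axis. To be left alone.
- grind_wheel: spare grinding wheel lying flat, 124 mm across, 20 mm thick, beyond the station; origin at the centre of its underside. To be left alone.
- brush: hand brush lying on the bench beyond the station. To be left alone.
- vee_block: steel vee block 50 by 60 by 40 mm at the right of the bench. To be left alone.
- screwdriver: screwdriver lying at the right of the bench; its length is its x axis. To be left alone.

How it is judged:
By the outcome, as a careful person would: the job done as asked, in the order asked, and still so for the second after the job is handed in, with the robot touching nothing.
It also fails if it takes over 48 s, if anything falls off the work surface, if the arm or the gripper's body presses on something with over 40 N, if the wrist force passes 120 N, or if a joint passes its speed limit or range.

### The arm

A 6-joint arm with a two-finger parallel gripper is mounted at the origin on the work surface. World frame = base frame: x ahead of the robot, y to its left, z up, the work surface at z = 0. Lengths are in mm, angles in rad, forces in N, time in s.
With the tool pointing down it reaches from about 275 to 825 mm from the base axis. Payload 5.2 kg.
Tool frame: the origin (TCP) lies at the very end of the fingers, on their centre line; the grasp point (between the pads) lies 19 mm behind it; z points along the fingers, y is the line along which they close (so a half turn about z gives the same grasp; the last joint's range is limited). The gripper opens to 93 mm and grips with 3 to 60 N. Pads are 15 mm wide; open, the fingers measure 128 mm over their backs; the gripper's body (75 mm by 188 mm) begins 65 mm behind the grasp point.
Start: joints at [1.045, 0.259, 1.535, -0, 1.348, -0.203], TCP at [174.451, 521.605, 218.653] pointing down, gripper open.
Joint ranges: [-3.14, 3.14], [-0.91, 2.08], [0.19, 2.58], [-1.22, 4.36], [0.22, 2.71], [-3.12, 3.12]. Speed limits (rad/s): [2.57, 2.57, 3.14, 3.14, 3.14, 3.14].

### API

Orientations are given as [roll, pitch, yaw] about the fixed x, y, z axes, in that order (R = Rz(yaw) Ry(pitch) Rx(roll)).
In Python, from bench import robot gives the robot as it stands. The module is installed in compiled form; this text tells all that it offers. Calls block until the motion is done:
- robot.move_ptp(position, orientation): joint-space move of the TCP to a pose.
- robot.move_linear(position, ori=None, speed=150, f_stop=None): straight line of the TCP; ori=None keeps the orientation; speed is the mean speed in mm/s. With f_stop (N) it stops when the force on the tool has changed by that much, and returns True; else False.
- robot.move_j(angles): joint-space move.
- robot.move_gripper(opening): opening from 0.0 (shut) to 1.0 (fully open); the grip force is fixed at half the most; returns when the fingers have stopped.
- robot.sleep(seconds).
- robot.inverse_kinematics(position, orientation): joint angles nearest the present ones, or None.
- robot.get_image(name): name is "scene" or "top" or "wrist"; returns a dict with "img" (400x640x3 uint8, blue, green, red), "fovy" (degrees; the focal length in pixels is half the picture's height over the tangent of half this angle, whatever the lens; pixels are square), "cx", "cy" (the principal point, pixels), "eye" and "orientation" of the camera in the world. Camera axes: x right, y down, z forward; pixel columns grow to the right and rows downward; lengths in mm; the calibration is good to about 2 mm. A picture is of the moment at which its call begins. There is no depth.
A pose or a line that the arm cannot do raises robot.MotionError and nothing moves.
- robot.hand_in(): hands the job in; it is judged then, once.
Readings, each from a call of its own:
- robot.current_t(): time.
- robot.current_qpos(): joint angles.
- robot.current_joint_vel(): joint speeds.
- robot.current_joint_efforts(): joint torques, N m.
- robot.current_tcp_pos(): TCP position.
- robot.current_eef_rot(): TCP orientation.
- robot.current_contact_force(): force on the tool from outside, world axes, zero at the start.
- robot.current_ft_torque(): the same for the moment, N m.
- robot.current_gripper_width(): opening from 0.0 (shut) to 1.0 (fully open).
- robot.current_finger_force(): force on a finger pad.
Only numpy, scipy, OpenCV 4.12 (cv2) and the standard library are available. Lean on these libraries where they do the work, as an engineer would, in place of code of your own. Each camera call takes 0.05 s, during which the arm holds its last target. There are 200 camera calls.

## Working session

There is one attempt and no reset: what is moved stays moved. The work goes in short steps, each a Python script; the robot and the scene stay as the last script left them, time stands still between calls to the robot, and variables do not carry over. Pictures are saved under pics/ and viewed, at most 10 in all, crops included, and the job is handed in when it is done.

```bash
mkdir -p pics; cat > h.py <<'E'
import numpy as np, cv2, json
from scipy.spatial.transform import Rotation as R
from bench import robot
def shot(name,tag):
    d=robot.get_image(name); cv2.imwrite(f'pics/{tag}.png',d['img'])
    json.dump({k:(np.asarray(v).tolist()) for k,v in d.items() if k!='img'},open(f'pics/{tag}.json','w')); return d
def ray(tag,uv):
    d=json.load(open(f'pics/{tag}.json')); f=200/np.tan(np.radians(d['fovy']/2))
    o=np.array(d['orientation']); M=R.from_euler('xyz',o).as_matrix() if o.shape==(3,) else o.reshape(3,3)
    v=M@np.array([(uv[0]-d['cx'])/f,(uv[1]-d['cy'])/f,1]); return np.array(d['eye']),v/np.linalg.norm(v)
def atz(tag,uv,z):
    e,v=ray(tag,uv); return e+v*(z-e[2])/v[2]
def tri(*obs):
    A=np.zeros((3,3));b=np.zeros(3)
    for t,uv in obs:
        e,v=ray(t,uv);P=np.eye(3)-np.outer(v,v);A+=P;b+=P@e
    p=np.linalg.solve(A,b); return p,[round(float(np.linalg.norm(np.cross(p-ray(t,uv)[0],ray(t,uv)[1]))),1) for t,uv in obs]
E
python3 - <<'E'
from h import *
for n in ('scene','top'):
    shot(n,n+'0'); print(open(f'pics/{n}0.json').read())
print(robot.current_t(),robot.current_eef_rot())
E
```

```text
{"fovy": 49.63156468457473, "cx": 320.21634148551476, "cy": 200.20130578349054, "eye": [1078.552012180368, -632.711943525585, 963.9197855194628], "orientation": [-2.428578666475795, -0.02018273800074044, 0.7874895311060697]}
{"fovy": 48.76282242917911, "cx": 320.0258557140767, "cy": 197.9857363964344, "eye": [439.7899396805223, -111.88510661579535, 1264.6340145912313], "orientation": [-3.0651001131724924, 0.005217078652965945, -1.560497894778765]}
0.1 [-3.14006959e+00 -3.45257099e-04  2.81882087e+00]
```

View pics/top0.png

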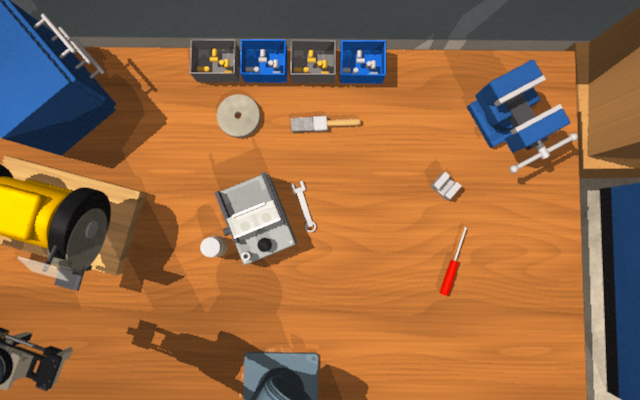

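View pics/scene0.png

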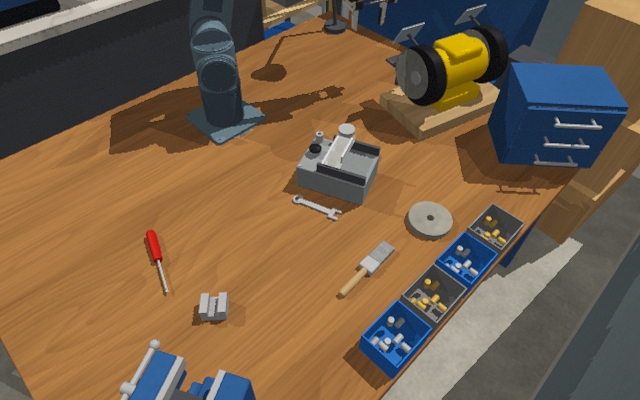

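The top view shows the station at about (256,218), the stop at (265,245), the socket at (246,256) and the jar at (212,246). The station's +x points up the picture. Next I'll enlarge both views.

```bash
python3 - <<'E'
import cv2,numpy as np
a=cv2.imread('pics/top0.png')[165:275,200:300]; b=cv2.imread('pics/scene0.png')[115:215,290:390]
a=cv2.resize(a[:100],None,fx=4,fy=4,interpolation=cv2.INTER_CUBIC) if 0 else cv2.resize(a,None,fx=4,fy=4,interpolation=cv2.INTER_CUBIC)
b=cv2.resize(b,(400,400),interpolation=cv2.INTER_CUBIC); b=cv2.copyMakeBorder(b,0,40,0,0,0)
cv2.imwrite('pics/crop0.png',np.hstack([a,b]))
E
```

```text
(no output)
```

View pics/crop0.png

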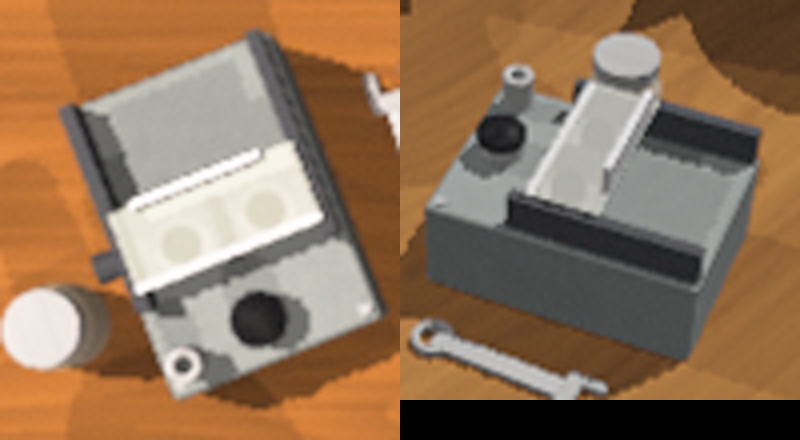

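The crops show the stop at (259,320) on the left and (101,133) on the right, the tab's top running (133,207)–(262,153), and the rail ends. I'll fit the station pose from both views and check heights by triangulation.

```bash
python3 - <<'E'
from h import *
from scipy.optimize import least_squares
T=lambda u,v:('top0',((u+.5)/4-.5+200,(v+.5)/4-.5+165))
S=lambda u,v:('scene0',((u-400+.5)/4-.5+290,(v+.5)/4-.5+115))
# name: station point (x incl. travel flag), obs
P=[((-75,0,106),0,[T(259,318),S(501,131)]),
 ((25,-45,140),1,[T(262,153),S(606,165)]),((25,45,140),1,[T(133,207),S(658,93)]),
 ((103,-66,110),0,[T(258,35),S(698,251)]),((103,66,110),0,[T(68,107),S(758,131)]),
 ((-105,-75,80),0,[T(383,309),S(428,208)]),((105,-75,80),0,[S(694,289)]),
 ((-105,75,80),0,[T(178,397)])]
for p,f,o in P:
    if len(o)==2: q,e=tri(*o); print(p,q.round(1),e)
def model(w,p,f):
    c,s=np.cos(w[2]),np.sin(w[2]); x=p[0]+f*w[3]; return np.array([w[0]+c*x-s*p[1],w[1]+s*x+c*p[1],p[2]])
def res(w):
    r=[]
    for p,f,o in P:
        for t,uv in o:
            e,v=ray(t,uv); r+=list(np.cross(model(w,p,f)-e,v))
    return r
s=least_squares(res,[450,30,.4,10],loss='soft_l1',f_scale=3)
print(s.x.round(3)); print(np.linalg.norm(np.array(res(s.x)).reshape(-1,3),axis=1).round(1))
E
```

```text
(-75, 0, 106) [405.9  39.7 101.9] [0.2, 0.2]
(25, -45, 140) [512.2  35.1 143. ] [0.6, 0.6]
(25, 45, 140) [479.5 120.5 135.9] [4.0, 4.0]
(103, -66, 110) [592.4  43.8 111.5] [1.1, 1.1]
(103, 66, 110) [543.1 167.1 112.2] [0.5, 0.5]
(-105, -75, 80) [412.2 -40.2  81.5] [0.0, 0.0]
[ 4.74709e+02  6.78650e+01  3.96000e-01 -2.11500e+00]
[0.7 3.  1.2 2.7 2.3 6.3 4.8 3.  1.8 1.9 5.7 5.  2.7 3.6]
```

The cover's travel comes out at about 8 mm, since my tab model left out its −10 mm offset. The heights agree with the text. Now I'll move over the station and look with the wrist camera from two places.

```bash
cat >> h.py <<'E'
W=[474.7,67.9,.396]
def w(x,y,z,W=None):
    W=W or globals()['W']; c,s=np.cos(W[2]),np.sin(W[2]); return [W[0]+c*x-s*y,W[1]+s*x+c*y,z]
E
python3 - <<'E'
from h import *
for yaw in (W[2],W[2]-np.pi): print(yaw,robot.inverse_kinematics(w(-10,0,260),[np.pi,0,yaw]))
yaw=min((W[2],W[2]-np.pi),key=lambda y:abs(np.array(robot.inverse_kinematics(w(-10,0,260),[np.pi,0,y]))-robot.current_qpos()).max())
print(yaw); robot.move_ptp(w(-30,0,260),[np.pi,0,yaw]); robot.move_gripper(0.5)
shot('wrist','w1'); robot.move_linear(w(30,0,260)); shot('wrist','w2')
print(open('pics/w2.json').read(),robot.current_t(),robot.current_tcp_pos(),robot.current_gripper_width())
a,b=[cv2.imread(f'pics/w{i}.png') for i in(1,2)]
cv2.imwrite('pics/wv.png',cv2.resize(np.vstack([a,b]),(480,600)))
E
```

```text
0.396 [-1.01330048e-01  8.56923009e-02  1.64509769e+00 -4.44089210e-16
  1.41080266e+00  1.07346628e+00]
-2.745592653589793 [-0.10133005  0.0856923   1.64509769  0.          1.41080266 -2.06812637]
0.396
{"fovy": 69.72919811706006, "cx": 321.93474765939595, "cy": 197.2162716952573, "eye": [571.1090683495083, 107.27853011025339, 425.970491489357], "orientation": [2.870279525707471, 0.000850950993181554, -1.1738091084309281]} 3.6 [501.60576097  79.35745267 259.70909611] 0.5019341851154351
```

View pics/w1.png

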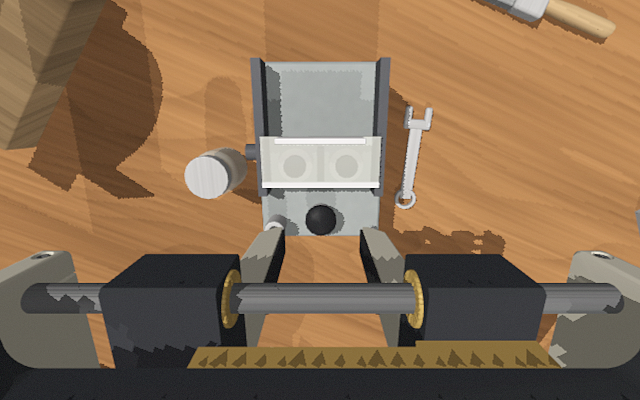

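View pics/w2.png

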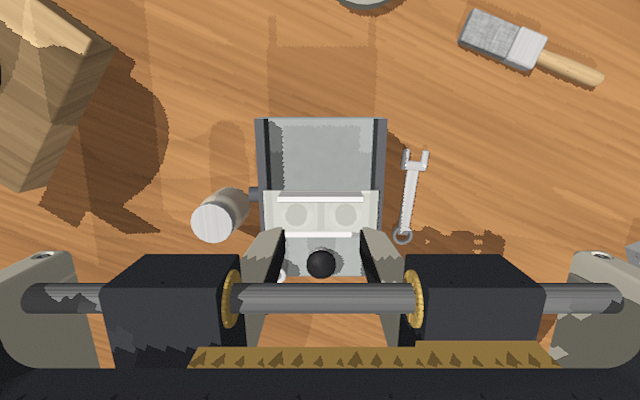

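Both wrist views have the station square to the image. The buttons are near (295,166) and (347,166) in w1, and (296,214) and (346,214) in w2. The stop is at (321,220) in w1 and (321,264) in w2. I'll enlarge once for the final fit.

```bash
python3 - <<'E'
import cv2,numpy as np
a=cv2.imread('pics/w1.png')[50:240,242:400]; b=cv2.imread('pics/w2.png')[105:295,242:400]
cv2.imwrite('pics/crop1.png',np.hstack([cv2.resize(x,None,fx=2.5,fy=2.5,interpolation=cv2.INTER_CUBIC) for x in(a,b)]))
E
```

```text
(no output)
```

View pics/crop1.png

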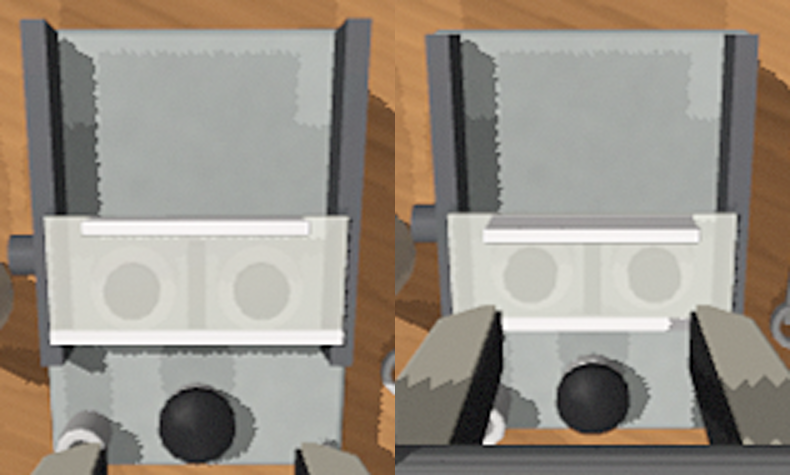

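In the enlargement, the left half (w1) has the buttons at (132,291) and (262,292), the tab top at (82..308,228) and the stop at (197,425). The right half (w2) has the buttons at (530,275) and (655,275), and the tab top at (485..698,236). I'll fit the pose from these.

```bash
python3 - <<'E'
from h import *
from scipy.optimize import least_squares
A=lambda u,v:('w1',((u+.5)/2.5-.5+242,(v+.5)/2.5-.5+50))
B=lambda u,v:('w2',((u-395+.5)/2.5-.5+242,(v+.5)/2.5-.5+105))
P=[((-10,30,102),0,[A(132,291),B(530,275)]),((-10,-30,102),0,[A(262,292),B(655,275)]),
((15,45,140),1,[A(82,228),B(485,236)]),((15,-45,140),1,[A(308,228),B(698,236)]),
((-75,0,101),0,[A(197,425),B(593,398)]),
((103,66,110),0,[A(34,20),B(438,36)]),((103,-66,110),0,[A(360,20),B(741,36)])]
for p,f,o in P: q,e=tri(*o); print(p,q.round(1),e)
def model(k,p,f): return np.array(w(p[0]+f*k[3],p[1],p[2],list(k[:3])))
def res(k): return [c for p,f,o in P for t,uv in o for c in np.cross(model(k,p,f)-ray(t,uv)[0],ray(t,uv)[1])]
s=least_squares(res,W+[8],loss='soft_l1',f_scale=2)
print(s.x.round(3),'travel',s.x[3].round(1)); print(np.linalg.norm(np.array(res(s.x)).reshape(-1,3),axis=1).round(1))
E
```

```text
(-10, 30, 102) [454.   92.8  96.5] [0.1, 0.1]
(-10, -30, 102) [476.5  36.5  93.6] [0.0, 0.0]
(15, 45, 140) [478.  118.4 140. ] [0.2, 0.2]
(15, -45, 140) [512.1  36.7 139.6] [0.0, 0.0]
(-75, 0, 101) [405.5  39.7  98.2] [0.1, 0.1]
(103, 66, 110) [543.7 168.  112.6] [0.0, 0.0]
(103, -66, 110) [593.6  49.  112.5] [1.4, 1.4]
[4.75109e+02 6.90540e+01 3.98000e-01 6.68600e+00] travel 6.7
[0.8 1.5 0.2 1.5 0.3 0.8 0.9 0.9 0.4 0.9 1.2 1.6 1.2 2.9]
```

Residuals are about 1 mm and the result agrees with the first fit. Now the push on the tab.

```bash
sed -i 's/^W=.*/W=[475.1,69.05,.398]/' h.py; cat >> h.py <<'E'
O=[np.pi,0,W[2]]
def loc():
    p=np.array(robot.current_tcp_pos()); d=R.from_euler('z',-W[2]).apply(p-[W[0],W[1],0]); return d.round(1)
E
python3 - <<'E'
from h import *
robot.move_linear(w(0,0,165),O,speed=150)
print(robot.move_linear(w(0,0,121),O,speed=80,f_stop=6),loc(),robot.current_contact_force())
print(robot.move_linear(w(60,0,121),O,speed=60,f_stop=15),loc(),robot.current_contact_force())
print(robot.move_linear(w(79,0,121),O,speed=25,f_stop=9),loc(),robot.current_contact_force(),robot.current_t())
E
```

```text
False [ 3.000e-01 -1.000e-01  1.213e+02] [ 0.30963052 -0.05392241  0.573474  ]
False [6.00e+01 1.00e-01 1.21e+02] [ 0.76839202 -0.46178034  0.38878016]
True [ 71.7   0.3 120.4] [ 0.57642512 -0.1477155  -0.73829821] 6.8167
```

```bash
python3 - <<'E'
from h import *
print(robot.move_linear(w(80,0,121),O,speed=15,f_stop=12),loc(),robot.current_contact_force(),robot.current_t())
robot.move_linear(w(66,0,121),O,speed=60); robot.move_linear(w(60,0,150),O,speed=100)
robot.move_linear(w(-10,0,190),O,speed=150)
shot('wrist','w3');shot('top','top3');shot('scene','scene3')
a=cv2.imread('pics/w3.png')[60:300,200:440]
b=cv2.imread('pics/scene3.png')[115:215,290:390]
cv2.imwrite('pics/v3.png',np.hstack([cv2.resize(x,(400,400),interpolation=cv2.INTER_CUBIC) for x in(a,b)]))
E
```

```text
True [ 71.6   0.6 119.6] [-0.0175803  -1.07193373 -0.56345347] 7.1917
```

View pics/v3.png

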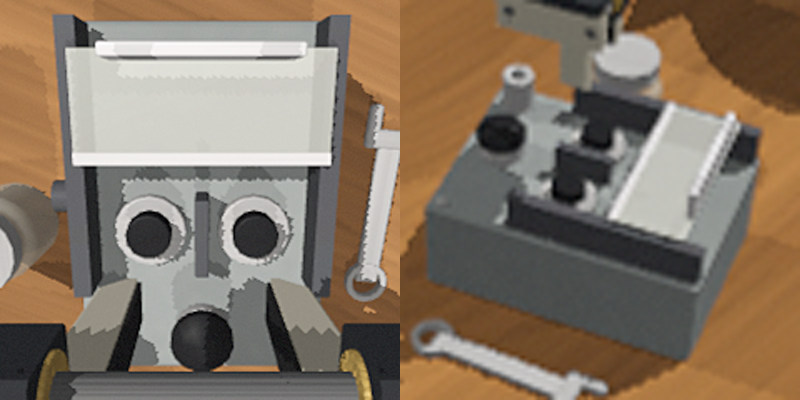

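The cover is open and both buttons are bare, at (148,234) and (256,234) in the crop, with the tab top at about v=49. I'll check the travel and the button positions numerically.

```bash
python3 - <<'E'
from h import *
C=lambda u,v:('w3',((u+.5)/(5/3)-.5+200,(v+.5)/(5/3)-.5+60))
def L(p): return R.from_euler('z',-W[2]).apply(p-[W[0],W[1],0]).round(1)
for n,uv,z in [('L',(149,234),102),('R',(256,234),102),('rib0',(202,192),106),('ribend',(202,275),106),('stop',(202,341),103),('tabL',(96,48),140),('tabR',(306,48),140),('strip near edge',(200,163),116)]:
    print(n,L(atz(*C(*uv),z)))
E
```

```text
L [ -8.5  29.1 102. ]
R [ -8.5 -30.1 102. ]
rib0 [ 15.9  -0.2 106. ]
ribend [-31.1  -0.2 106. ]
stop [-73.5  -0.2 103. ]
tabL [ 84.7  44.6 140. ]
tabR [ 84.7 -44.6 140. ]
strip near edge [ 32.6   0.7 116. ]
```

Image travel reads about 68–69 mm. I'll push once more, slowly and firmly, to be sure the cover is at its stop.

```bash
python3 - <<'E'
from h import *
robot.move_linear(w(58,0,150),O,speed=200); robot.move_linear(w(60,0,124),O,speed=100)
print(robot.current_contact_force().round(1))
for x in (70,71,72,73,74,75,76):
    r=robot.move_linear(w(x,0,124),O,speed=20,f_stop=25); f=R.from_euler('z',-W[2]).apply(robot.current_contact_force()).round(1); print(x,r,loc(),f)
    if r or abs(f[0])>12: break
robot.move_linear(w(62,0,124),O,speed=60); robot.move_linear(w(55,0,150),O,speed=100)
robot.move_linear(w(-10,0,190),O,speed=150); shot('wrist','w4'); print(robot.current_t(),loc())
a,b=[cv2.imread(f'pics/w{i}.png')[60:180,230:400] for i in(3,4)]
print(cv2.phaseCorrelate(*[cv2.cvtColor(q[20:40],cv2.COLOR_BGR2GRAY).astype(np.float64) for q in(a,b)]))
cv2.imwrite('pics/v4.png',cv2.resize(np.hstack([a,b]),None,fx=2.3,fy=2.3,interpolation=cv2.INTER_CUBIC))
E
```

```text
[0.2 1.  0.5]
70 False [7.000e+01 1.000e-01 1.239e+02] [0.4 0.5 0. ]
71 False [ 71.  -0. 124.] [ 0.2 -0.2  0.5]
72 False [ 72.   0. 124.] [-1.   0.2  0. ]
73 False [7.200e+01 1.000e-01 1.239e+02] [-5.   0.3  3.4]
74 False [7.210e+01 1.000e-01 1.239e+02] [-8.  -0.2  5.3]
75 False [ 72.1   0.  123.9] [-11.4  -1.4   7.3]
76 False [7.210e+01 1.000e-01 1.239e+02] [-14.8  -0.8   9.4]
13.3333 [ -9.6  -0.  189.5]
((-0.009816312565078533, 0.041723401633369406), 0.9936459110684682)
```

The cover is hard against its stop: the force builds with no further motion. Now the two-button press.

```bash
python3 - <<'E'
from h import *
X,Y=-9,-.3
robot.move_gripper(0.46)
robot.move_linear(w(X,Y,125),O,speed=120); robot.move_linear(w(X,Y,105),O,speed=60)
F=lambda:robot.current_contact_force().round(1)
f0=F(); print(f0,loc(),robot.current_gripper_width())
for z in (98,94,92,90,88,86,84):
    robot.move_linear(w(X,Y,z),O,speed=40); f=F(); print(z,loc(),f)
    if f[2]-f0[2]>22: break
t=robot.current_t(); robot.sleep(1.8); print(loc(),F(),robot.current_ft_torque()); shot('scene','press'); robot.sleep(1.8); print(loc(),F(),robot.current_t()-t)
E
```

```text
[ 0.4 -0.3 -0.3] [ -9.3  -0.2 104.6] 0.45958589962518553
98 [-8.2 -0.7 98.5] [1.7 0.3 4.8]
94 [-8.2 -0.7 94.8] [0.3 0.2 7.3]
92 [-8.1 -0.7 94.1] [-2.2 -0.8 18.7]
90 [-8.  -0.8 93.9] [-9.7  0.1 35.9]
[-8.  -0.8 93.9] [-8.8 -0.3 34.1] [ 0.05181816  1.87590498 -0.03474428]
[-8.  -0.8 93.9] [-8.3 -0.  34.5] 3.6499999999999986
```

Both buttons bottomed together at z≈94, with the moment symmetric, and were held for more than 3.6 s. Now I'll release and draw clear.

```bash
python3 - <<'E'
from h import *
robot.move_linear(w(-9,-.3,112),O,speed=40); robot.move_linear(w(-9,0,250),O,speed=150)
shot('wrist','w5'); print(robot.current_t(),loc(),robot.current_contact_force())
a=cv2.imread('pics/w5.png'); b=cv2.imread('pics/press.png')[100:220,270:410]
cv2.imwrite('pics/v5.png',np.hstack([cv2.resize(x,(400,400*x.shape[0]//x.shape[1]) if 0 else (400,350),interpolation=cv2.INTER_CUBIC) for x in(a[30:310,160:480],b)]))
E
```

```text
21.375 [ -9.6   0.3 248.8] [ 0.00691004  0.83985452 -0.47077623]
```

View pics/v5.png

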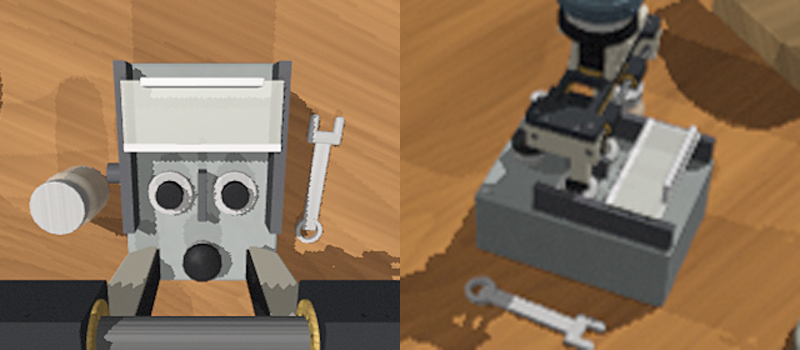

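The picture shows the buttons up at (172,195) and (237,195), the cover still open with its strip at v≈148, and the arm clear. The fingers went down on both buttons.

```bash
python3 -c "
from bench import robot
print(robot.hand_in())"
```

```text
the job is handed in; nothing more can be done
None
```

I pushed the cover back to its stop, pressed both reset buttons together and held them fully down for over 3.6 s, then released them, drew the arm clear and handed the job in at about 21 s; the cover was still open and the stop untouched, though the socket was out of view in the last picture.

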